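# Level the loose desk ledge under its jar and hold the bolt

### The arm

A 6-joint arm with a two-finger parallel gripper is mounted at the origin on the work surface. World frame = base frame: x ahead of the robot, y to its left, z up, the work surface at z = 0. Lengths are in m, angles in rad, forces in N, time in s.
With the tool pointing down it reaches from about 0.3 to 0.75 m from the base axis. Payload 8.5 kg.
Tool frame: the origin (TCP) lies midway between the tips of the shut fingers; the grasp point (between the pads) lies 19 mm behind it; z points along the fingers, y is the direction in which the jaws open and shut (so a half turn about z gives the same grasp; the last joint's range is limited). The gripper opens to 85 mm and grips with 20 to 120 N. Pads are 22 mm wide; open, the fingers measure 114 mm over their backs; the gripper's body (76 mm by 85 mm) begins 54 mm behind the grasp point. The pads swing forward as they close: fully open they stand 13 mm farther back than shut.
Start: joints at [0.937, 0.381, 1.297, -0, 1.464, -0.215], TCP at [0.224, 0.502, 0.205] pointing down, gripper open.
Joint ranges: [-3.11, 3.11], [-0.89, 2.33], [0.22, 2.48], [-1.42, 4.56], [0.17, 2.85], [-2.88, 2.88]. Speed limits (rad/s): [2.39, 2.39, 3.14, 3.14, 3.14, 3.14].

### API

Orientations are given as a rotation vector (axis times angle).
In Python, from rig import arm, ik, grab_frame gives the robot as it stands. The module is installed in compiled form; this text tells all that it offers. Calls block until the motion is done:
- arm.move_ptp(position, orientation): joint-space move of the TCP to a pose.
- arm.move_linear(position, rotation=None, rate=0.15): straight line of the TCP; rotation=None keeps the orientation; rate is the mean speed in m/s.
- arm.set_joints(angles): joint-space move.
- arm.grip(opening): finger opening in m; the grip force is fixed at half the most; returns when the fingers have stopped.
- arm.pause(seconds).
- ik(position, orientation): joint angles nearest the present ones, or None.
- arm.sense(): the state.
- grab_frame(name): name is "side" or "top" or "wrist"; returns a dict with "img" (400x640x3 uint8, red, green, blue), "K" (3x3 intrinsics, pixels), "rvec" (rotation vector, rad) and "tvec" (3), from world to camera coordinates, as OpenCV has them; the wrist camera has in their place "mount" (4x4, takes a point from camera to tool coordinates, whose origin is the TCP and whose axes are the flange's). Camera axes: x right, y down, z forward; pixel columns grow to the right and rows downward; lengths in m; the calibration is good to about 2 mm. A picture is of the moment at which its call begins: read the wrist's pose just before it. There is no depth.
A pose or a line that the arm cannot do raises arm.MotionError and nothing moves.
- arm.hand_in(): hands the job in, once; it reports no verdict.
The state is a dict: "time": time; "q": joint angles; "dq": joint speeds; "joint_torque": joint torques, N m; "tcp_pos": TCP position; "orientation": TCP orientation; "wrist_force": force on the tool from outside, world axes, zero at the start; "wrist_torque": the same for the moment, N m; "grip_width": finger opening in m.
Only numpy, scipy, OpenCV 4.12 (cv2) and the standard library are available. Lean on these libraries where they do the work, as an engineer would, in place of code of your own. Each camera call takes 0.05 s, during which the arm holds its last target.

### The job

The small wooden ledge on the desk stand has come loose on its bolt and hangs down at its long end. Stand the little round jar upright on the ledge's long arm and let go of it; then reach down into the narrow gap between the upright board and the steel bracket behind it, grip the square bolt head hidden there, turn it until the ledge is level again with the jar still standing on it, and keep it from turning back so that I can tighten the nut. The program finishes while still holding the bolt head, touching neither ledge nor jar; leave the flask, the tape roll and the phone where they are.

Things in the scene. Friction and masses are not known exactly. Their poses are not given: they have to be found in the camera images.
- stand: the fixed stand. Origin on the desk straight below the bolt head; x along the bolt's axis (level), from bracket to board to ledge (roughly away from the robot), y along the level ledge to its long end, z up. In the middle of the gap between bracket and board; the gap is 54 mm wide in x, open above and at both sides. Wooden foot 110 x 130 mm; the foot pieces reach 16 mm above the desk.
- bracket_top (a point): middle of the top edge of the upright steel bracket plate (6 mm thick in x, 100 mm wide in y, 178 mm high), on the gap's -x side; axes as the stand's.
- board_top (a point): middle of the top edge of the upright wooden board (18 mm thick in x, 120 mm wide in y, 182 mm high), on the gap's +x side; axes as the stand's.
- head_center (a point): centre of the square steel bolt head, 150 mm above the desk, mid-gap. 26 x 26 mm across its flats (y, z), 14 mm thick along the bolt axis (x); its 16 mm shank runs on +x through the board. The axes turn with the bolt, y and z square to the flats; the flats facing +y and -y can be pinched from above. Head, nut and ledge turn as one.
- ledge_seat (a point): point on the ledge's flat top, mid-width, on the long arm; x across it away from the board, y along it to the long end, z square to its top; turns with it. Plain wood 42 mm wide, 10 mm thick, from y -155 to +80 mm. The bolt axis lies at y -110 mm, 18 mm above the top, with a 28 mm nut over the ledge. Board face at x -26 mm, bolt head's centre at x -71 mm.
- pivot (a joint): turn of bolt and ledge, rad: 0 = ledge level, positive = long end down (turn about the stand's -x). Starts hanging on its stop at 0.25; can go to -0.25. It turns freely: the weight of the ledge (0.11 kg) and jar drops it back to the stop when let go (0.1 to 0.35 N m to hold it).
- jar_center (a point): centre (half-way up) of the small round white jar with a metal lid, standing upright: 36 mm diameter, 45 mm high, about 0.12 kg.
- flask: bystander: square-bodied amber glass flask, 40 x 40 mm, 72 mm high with its cap; origin at the centre of its underside.
- tape: bystander: roll of tape lying flat, a ring 70 mm across and 24 mm high; origin at the centre of its underside.
- phone: bystander: a black phone lying flat, 72 x 150 x 9 mm; origin at the centre of its underside.
Not all that is in view belongs to the job. What is meant by the part that bears jar_center is not black, green or purple, and is the larger of those in its own colour.

How it is judged:
On the way, in this order (a step that is already met when the one before it is completed fails the run):
1. the jar stands on the hanging ledge's long arm, let go (contact force between jar and pivot_c2 above 0.3 N and contact force between jar and the fingers below 0.05 N and contact force between jar and the arm below 0.05 N and y of jar_center in the frame of ledge_seat above -0.08 m and angle between jar_center's own z axis and vertical below 0.4 rad and value of joint pivot above 0.12 rad), for 0.2 s.
2. the bolt head is gripped and the ledge turned level (contact force between the fingers and pivot_c1 above 5 N and value of joint pivot between -0.06 and 0.06 rad and contact force between each of the fingers, the arm and pivot_c2 below 0.2 N), for 0.3 s.
At the end, for the whole second after the job is handed in: the gripper holds the bolt head (more than 5 N), the ledge is level to within 0.06 rad (about 3.5 degrees) and still, the jar stands upright (within 0.15 rad) at rest on the ledge's long arm (its centre at least 30 mm from the bolt's axis), and the robot touches neither jar nor ledge (all of step 2 and contact force between jar and pivot_c2 above 0.3 N and contact force between jar and the fingers below 0.05 N and contact force between jar and the arm below 0.05 N and y of jar_center in the frame of ledge_seat above -0.08 m and angle between jar_center's own z axis and vertical below 0.15 rad and velocity of joint pivot between -0.1 and 0.1 rad/s and linear speed of jar below 0.03 m/s); the arm keeps its last pose, push and grip.
It fails at once if flask was moved by more than 30 mm (distance of flask from where it was at the start of the episode above 0.03 m).
It fails at once if tape was moved by more than 30 mm (distance of tape from where it was at the start of the episode above 0.03 m).
It fails at once if phone was moved by more than 30 mm (distance of phone from where it was at the start of the episode above 0.03 m).
It also fails if it takes over 48 s, if anything falls off the work surface, if the arm or the gripper's body presses on something with over 40 N, if the wrist force passes 120 N, or if a joint passes its speed limit or range.

## Working session

There is one attempt and no reset: what is moved stays moved. The work goes in short steps, each a Python script; the robot and the scene stay as the last script left them, time stands still between calls to the robot, and variables do not carry over. Pictures are saved under pics/ and viewed, and the job is handed in when it is done.

```bash
mkdir -p pics; ls; python3 - <<'E'
from rig import arm, ik, grab_frame
import cv2
s=arm.sense(); print({k:s[k] for k in('time','q','tcp_pos','orientation','grip_width')})
for n in('side','top','wrist'):
    f=grab_frame(n); cv2.imwrite(f'pics/a_{n}.png',f['img'][:,:,::-1]); print(n,f['K'].tolist(),[ (k,f[k].tolist()) for k in f if k in('rvec','tvec','mount')])
E
```

```text
pics
{'time': 0.0, 'q': array([ 9.36683472e-01,  3.81195396e-01,  1.29827998e+00, -6.95274250e-06,
        1.46362974e+00, -2.15326677e-01]), 'tcp_pos': array([0.22346477, 0.50217598, 0.20420567]), 'orientation': array([-6.52901643e-01, -3.07236769e+00,  2.16873894e-03]), 'grip_width': 0.08544995316101807}
side [[500.63759452571, 0.0, 332.511936913143], [0.0, 500.63759452571, 214.1296465657958], [0.0, 0.0, 1.0]] [('rvec', [0.10576379872510795, -2.853549597502013, 1.2732729757382397]), ('tvec', [0.6072173130856339, 0.1584821502539332, 1.197582174405526])]
top [[364.54158709022255, 0.0, 321.53395297373754], [0.0, 364.54158709022255, 205.64969858695432], [0.0, 0.0, 1.0]] [('rvec', [2.191113235747803, -2.16268493227127, 0.10703143452581253]), ('tvec', [-0.0355170373519789, 0.6319430527442517, 0.9628348123716436])]
wrist [[331.54300899544927, 0.0, 317.2496987505703], [0.0, 331.54300899544927, 204.84800837055252], [0.0, 0.0, 1.0]] [('mount', [[-0.0004391401284444923, -0.9549303928078923, -0.29682949996203284, 0.07570117977045115], [0.9999999007327202, -0.00044173974400683376, -5.8314209306879796e-05, -6.251965535708504e-05], [-7.543537652716307e-05, -0.29682949610468545, 0.9549304920001984, -0.17012297778650315], [0.0, 0.0, 0.0, 1.0]])]
```

View pics/a_side.png

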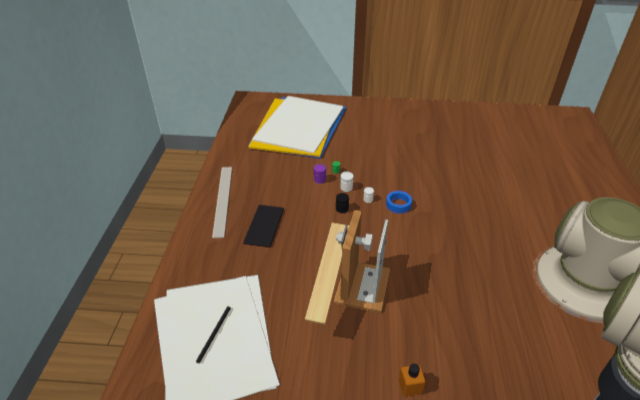

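View pics/a_top.png

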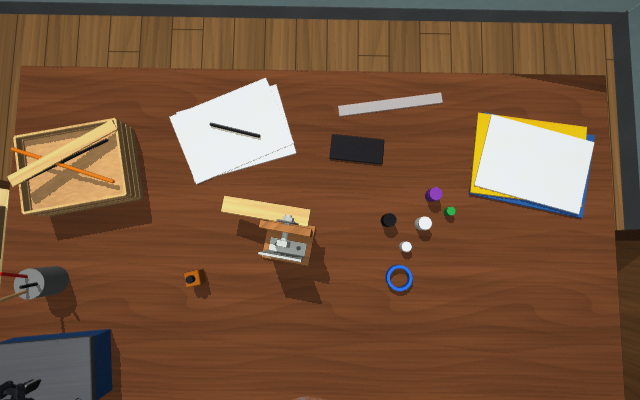

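View pics/a_wrist.png

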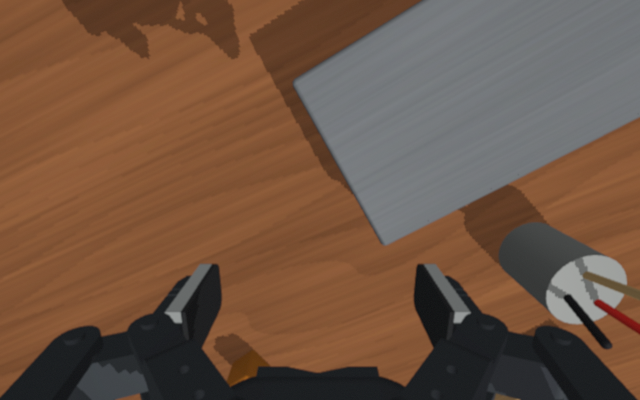

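The top view shows five jars: black (389,220), purple (434,194), green (451,211), large white (425,223) and small white (406,247). The larger white one fits the description. I'll confirm it in an enlarged crop and measure.

```bash
cat > h.py <<'E'
from rig import arm, ik, grab_frame
import cv2, numpy as np
from scipy.spatial.transform import Rotation as R
def cam(f, pose=None):
    if 'rvec' in f:
        Rm=cv2.Rodrigues(np.array(f['rvec'],float))[0]; t=np.array(f['tvec']).ravel()
        return f['K'],Rm,t
    p,o=pose; T=np.eye(4);T[:3,:3]=R.from_rotvec(o).as_matrix();T[:3,3]=p
    W=np.linalg.inv(T@f['mount']); return f['K'],W[:3,:3],W[:3,3]
def plane(c,uv,z):
    K,Rm,t=c; d=Rm.T@np.linalg.inv(K)@np.array([uv[0],uv[1],1.]); C=-Rm.T@t
    return C+d*(z-C[2])/d[2]
def proj(c,P):
    K,Rm,t=c; p=K@(Rm@np.asarray(P,float)+t); return p[:2]/p[2]
def tri(c1,u1,c2,u2):
    P=[c[0]@np.c_[c[1],c[2]] for c in(c1,c2)]
    X=cv2.triangulatePoints(P[0],P[1],np.array(u1,float).reshape(2,1),np.array(u2,float).reshape(2,1)).ravel(); return X[:3]/X[3]
def crop(img,x0,y0,w,h,s,name):
    cv2.imwrite(name,cv2.resize(img[y0:y0+h,x0:x0+w,::-1],None,fx=s,fy=s,interpolation=cv2.INTER_CUBIC))
def down(th):  # tool z down, tool y (jaw) along world angle th
    y=np.array([np.cos(th),np.sin(th),0]); z=np.array([0,0,-1.]); x=np.cross(y,z)
    return R.from_matrix(np.c_[x,y,z]).as_rotvec()
E
python3 - <<'E'
from h import *
ft=grab_frame('top');fs=grab_frame('side')
np.savez('f0.npz',t=ft['img'],s=fs['img'])
crop(ft['img'],370,180,100,80,8,'pics/b_t.png')
crop(ft['img'],210,180,120,90,6,'pics/b_tl.png')
crop(fs['img'],295,200,110,130,4.6,'pics/b_sl.png')
for n,f in(('t',ft),('s',fs)):
    hsv=cv2.cvtColor(f['img'],cv2.COLOR_RGB2HSV)
    m=((hsv[...,1]<60)&(hsv[...,2]>120)).astype(np.uint8)
    k,_,st,ce=cv2.connectedComponentsWithStats(m)
    for i in range(1,k):
        if 15<st[i,4]<1200: print(n,st[i].tolist(),ce[i].round(1), plane(cam(f),ce[i],0.03 if n=='s' else .045).round(3))
E
```

```text
t [338, 93, 105, 23, 1075] [389.6 104. ] [ 0.914 -0.211  0.045]
t [282, 215, 11, 7, 61] [286.9 218.1] [0.596 0.065 0.045]
t [415, 216, 17, 14, 171] [423.7 222.6] [ 0.589 -0.301  0.045]
t [269, 232, 38, 24, 460] [286.6 245.6] [0.523 0.064 0.045]
t [399, 241, 13, 11, 100] [405.5 246. ] [ 0.526 -0.251  0.045]
t [258, 251, 43, 11, 134] [279.2 256.4] [0.495 0.083 0.045]
t [19, 269, 25, 20, 237] [ 33.6 276.3] [0.435 0.724 0.045]
t [14, 277, 12, 16, 125] [ 18.6 283.9] [0.415 0.762 0.045]
t [29, 286, 11, 13, 101] [ 33.1 291.8] [0.395 0.722 0.045]
t [19, 293, 7, 6, 26] [ 22.9 295.8] [0.385 0.748 0.045]
s [212, 167, 20, 71, 788] [222.  202.9] [ 0.918 -0.173  0.03 ]
s [341, 171, 13, 21, 224] [346.4 180.9] [ 0.59  -0.297  0.03 ]
s [364, 187, 10, 16, 138] [368.2 194.2] [ 0.527 -0.243  0.03 ]
s [357, 220, 31, 83, 616] [371.4 275.3] [0.515 0.052 0.03 ]
s [336, 230, 9, 13, 63] [339.7 235.7] [ 0.596 -0.073  0.03 ]
s [356, 233, 17, 13, 127] [365.  239.3] [ 0.532 -0.066  0.03 ]
s [608, 274, 32, 65, 954] [626.9 311.8] [-0.042  0.112  0.03 ]
s [629, 319, 11, 26, 165] [635.5 333.2] [-0.04   0.168  0.03 ]
s [622, 350, 18, 29, 282] [632.4 362. ] [-0.008  0.238  0.03 ]
s [622, 376, 18, 17, 32] [630.7 385.3] [0.015 0.291 0.03 ]
```

View pics/b_t.png

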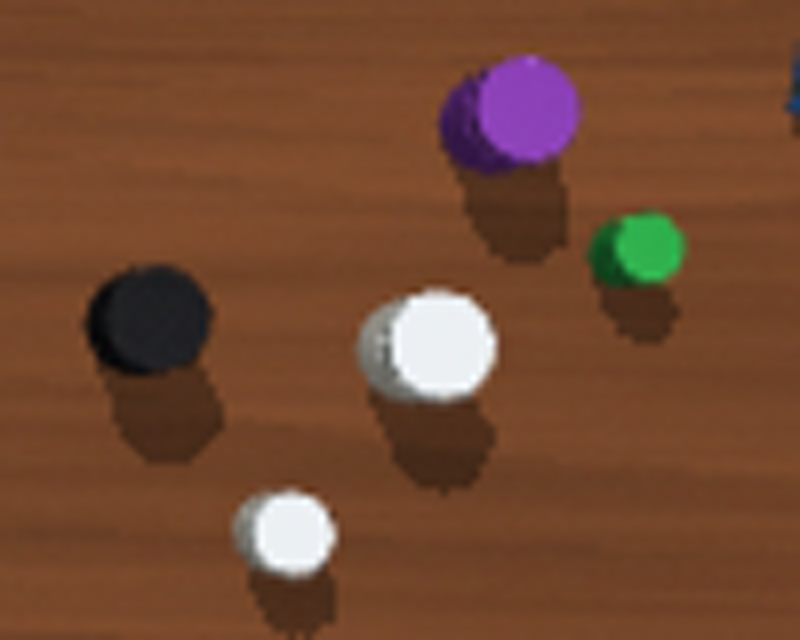

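View pics/b_tl.png

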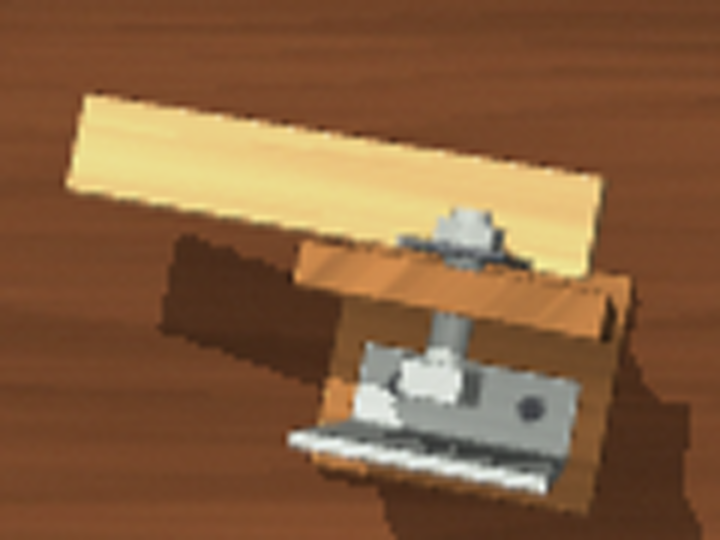

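View pics/b_sl.png

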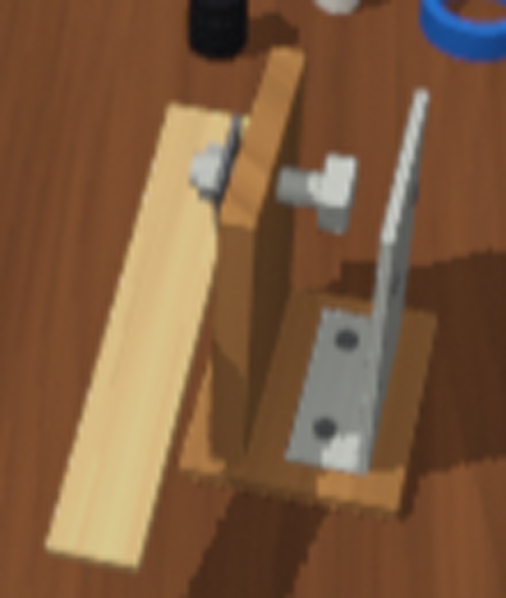

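The crop confirms it: the white jar at (424.9,222.7) is about 13 px across its lid and the other white (405.5,246) about 10 px. Next, the jar and stand geometry.

```bash
python3 - <<'E'
from h import *
ft=grab_frame('top');fs=grab_frame('side');ct=cam(ft);cs=cam(fs)
print('camC',-ct[1].T@ct[2],-cs[1].T@cs[2])
u=lambda x,y:((x+.5)/8-.5+370,(y+.5)/8-.5+180)
v=lambda x,y:((x+.5)/6-.5+210,(y+.5)/6-.5+180)
w=lambda x,y:((x+.5)/4.6-.5+295,(y+.5)/4.6-.5+200)
J=plane(ct,u(443,345),.045);print('jar',J, 'width',np.linalg.norm(plane(ct,u(389,345),.045)-plane(ct,u(497,345),.045)), 'side proj of lid ctr',proj(cs,J))
b=[plane(ct,v(*p),.182) for p in((307,242),(612,297),(603,338),(295,283))]
for a,c in((0,1),(1,2),(2,3)): d=b[c]-b[a];print('board',b[a].round(4),b[c].round(4),np.linalg.norm(d),np.degrees(np.arctan2(d[1],d[0])))
k=[plane(ct,v(*p),.178) for p in((289,438),(549,485))]
d=k[1]-k[0];print('brk',k,np.linalg.norm(d),np.degrees(np.arctan2(d[1],d[0])))
h=tri(ct,v(430,376),cs,w(337,192));print('head rough',h)
# ledge corners by two views: long end outer/inner, short end outer/inner
for a,c in(((88,95),(47,548)),((67,188),(138,568)),((603,178),(172,103))):
    print('ledge',tri(ct,v(*a),cs,w(*c)).round(4))
E
```

```text
camC [ 0.54085337 -0.02197294  1.01718198] [0.56510777 0.82526805 0.90973533]
jar [ 0.58887852 -0.30400871  0.045     ] width 0.03613613338385597 side proj of lid ctr [346.99463045 175.20755808]
board [0.5835 0.1123 0.182 ] [ 0.5641 -0.0044  0.182 ] 0.11831424392904201 -99.46141891591417
board [ 0.5641 -0.0044  0.182 ] [ 0.5485 -0.0012  0.182 ] 0.01593780520107219 168.47003567999602
board [ 0.5485 -0.0012  0.182 ] [0.5679 0.1165 0.182 ] 0.1192318813309863 80.64652922108947
brk [array([0.50907879, 0.11771334, 0.178     ]), array([0.49259909, 0.01854655, 0.178     ])] 0.10052677889258249 -99.43527806499958
head rough [0.53158021 0.06702089 0.15549437]
ledge [0.6503 0.2239 0.0833]
ledge [0.61   0.2313 0.0834]
ledge [0.6121 0.0008 0.1442]
```

Board and bracket edges agree on stand yaw −9.4°: they measure 119 and 100.5 mm wide, 66 mm apart (66 expected). The hanging ledge's corner matches the prediction within 2 mm. Now I'll check reachability before picking the jar.

```bash
cat >> h.py <<'E'
YAW=np.radians(-9.4); O=np.array([0.5305,0.0625,0.])
RS=R.from_euler('z',YAW).as_matrix()
def S(p): return O+RS@np.asarray(p,float)
def tool(a,flip=1):
    # tool for pivot angle a: tool y along ledge(+-), z = -n
    y=np.array([0,np.cos(a),-np.sin(a)])*flip; z=-np.array([0,np.sin(a),np.cos(a)]); x=np.cross(y,z)
    return R.from_matrix(RS@np.c_[x,y,z]).as_rotvec()
def onledge(s,h,a,x=.071):  # point s along from bolt axis, h above ledge top
    e=np.array([0,np.cos(a),-np.sin(a)]);n=np.array([0,np.sin(a),np.cos(a)])
    return S(np.array([x,0,.150])+s*e+(h-.018)*n)
def head(h,a): # point h along n from head centre
    return S([0,h*np.sin(a),.150+h*np.cos(a)])
JAR=np.array([0.5889,-0.3040])
E
python3 - <<'E'
from h import *
for j in (50,-130): print('pick',j,ik([*JAR,.008],down(np.radians(j))))
for f in(1,-1):
    print('place',f,onledge(.105,.009,.25),ik(onledge(.105,.009,.25),tool(.25,f)),ik(onledge(.105,.08,.25),tool(.25,f)))
    for a in(.25,0,-.03):print('head',f,a,ik(head(-.02,a),tool(a,f)),ik(head(.1,a),tool(a,f)))
E
```

```text
pick 50 [-0.65477414  0.75407934  1.21007805  0.          1.17743526 -1.52743877]
pick -130 [-6.54774145e-01  7.54079343e-01  1.21007805e+00 -4.44089210e-16
  1.17743526e+00  1.61415388e+00]
place 1 [0.61679905 0.14907683 0.11530237] [ 0.15696268  0.65760855  1.0949583  -0.23815391  1.47226476 -1.21632035] [ 0.18214698  0.62380248  0.95778088 -0.2355272   1.64435866 -1.23202076]
head 1 0.25 [ 0.0174047   0.4639082   1.41535725 -0.25415866  1.31644225 -1.31836915] [ 0.07027876  0.39210744  1.18261033 -0.24338467  1.62446953 -1.34254297]
head 1 0 [-0.10450871  0.42059938  1.46444478  0.          1.25654849 -1.51124409] [-0.10450871  0.3239354   1.25332519  0.          1.56433206 -1.51124409]
head 1 -0.03 [-0.1197172   0.41729468  1.47053839  0.03155525  1.25257732 -1.53630846] [-0.12665473  0.31839395  1.26204508  0.02998074  1.5600362  -1.53369597]
place -1 [0.61679905 0.14907683 0.11530237] [ 0.15696268  0.65760855  1.0949583  -0.23815391  1.47226476  1.9252723 ] [ 0.18214698  0.62380248  0.95778088 -0.2355272   1.64435866  1.90957189]
head -1 0.25 [ 0.0174047   0.4639082   1.41535725 -0.25415866  1.31644225  1.8232235 ] [ 0.07027876  0.39210744  1.18261033 -0.24338467  1.62446953  1.79904969]
head -1 0 [-1.04508713e-01  4.20599381e-01  1.46444478e+00 -8.88178420e-16
  1.25654849e+00  1.63034856e+00] [-1.04508713e-01  3.23935402e-01  1.25332519e+00 -8.88178420e-16
  1.56433206e+00  1.63034856e+00]
head -1 -0.03 [-0.1197172   0.41729468  1.47053839  0.03155525  1.25257732  1.6052842 ] [-0.12665473  0.31839395  1.26204508  0.02998074  1.5600362   1.60789668]
```

```bash
python3 - <<'E'
from h import *
o=down(np.radians(50))
arm.move_linear(arm.sense()['tcp_pos']+[0,0,.08],rate=.3)
print(arm.sense()['time'])
arm.move_ptp([*JAR,.18],o); arm.grip(.06); s=arm.sense()
f=grab_frame('wrist');c=cam(f,(s['tcp_pos'],s['orientation']));cv2.imwrite('pics/c_w.png',f['img'][:,:,::-1])
print(s['time'],s['tcp_pos'],s['grip_width'],proj(c,[*JAR,.045]),f['img'].shape)
m=(f['img'].min(2)>190).astype(np.uint8);k,_,st,ce=cv2.connectedComponentsWithStats(m)
for i in range(1,k):
    if st[i,4]>300: print(st[i],ce[i],plane(c,ce[i],.045))
E
```

```text
0.7667
4.2667 [ 0.58892863 -0.30390876  0.18000718] 0.0599077468416631 [317.19193593 185.56943697] (400, 640, 3)
[297  82  30  31 727] [311.869326    97.01237964] [ 0.52484731 -0.25629753  0.045     ]
[ 298  167   38   37 1075] [316.6855814  184.80837209] [ 0.58802485 -0.30389061  0.045     ]
[ 537  254  103   92 2293] [591.95638901 301.97601396] [ 0.87354375 -0.16250115  0.045     ]
[ 238  326   70   52 2000] [269.785 351.496] [ 0.70086957 -0.46718716  0.045     ]
[154 373  39  27 709] [175.94922426 388.58674189] [ 0.66932573 -0.58623533  0.045     ]
```

View pics/c_w.png

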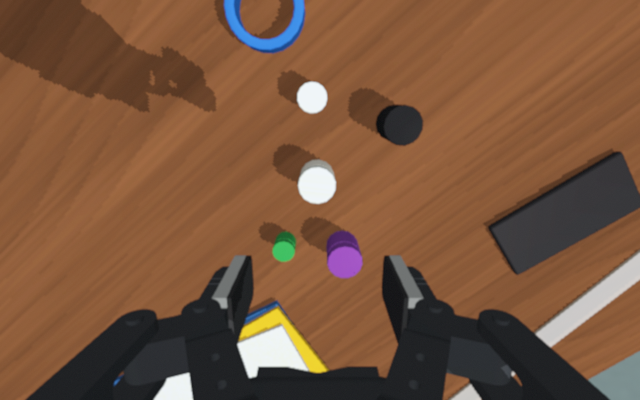

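The wrist view shows the large white jar at (317,185) exactly on the prediction (lid 36 px wide, the other white 30 px). The fingers have room beside it, so I'll grasp it.

```bash
python3 - <<'E'
from h import *
J=[.5884,-.3040]
arm.move_linear([*J,.010],rate=.15)
arm.grip(0.0); s=arm.sense();print(s['time'],s['grip_width'],s['wrist_force'])
arm.move_linear([*J,.29],rate=.25); s=arm.sense();print(s['time'],s['grip_width'],s['wrist_force'])
arm.move_ptp(onledge(.105,.09,.25),tool(.25)); s=arm.sense();print(s['time'],s['grip_width'],s['tcp_pos'])
for n in('side','wrist'):
    f=grab_frame(n)
    if n=='side': crop(f['img'],240,100,200,230,2.6,'pics/d_s.png')
    else: cv2.imwrite('pics/d_w.png',f['img'][:,:,::-1])
E
```

```text
5.9667 0.03314028648253538 [-1.91520797 -0.88012637  5.39243019]
7.2333 0.03286578468085877 [-0.15000639  0.46027744 -2.08994902]
9.0333 0.032630638804600924 [0.62052734 0.16770397 0.19399093]
```

View pics/d_s.png

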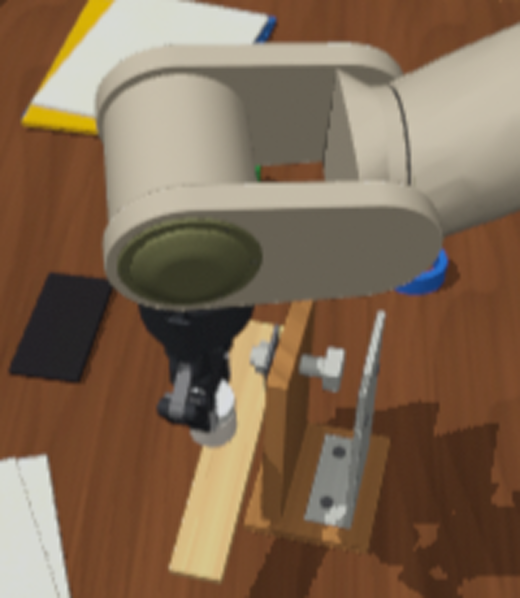

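View pics/d_w.png

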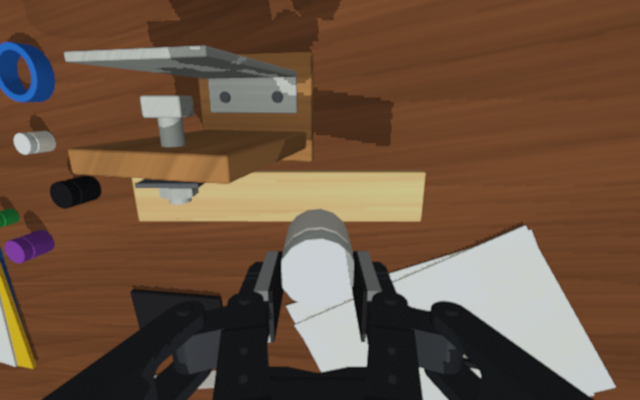

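The jar is held and the ledge lies level in the wrist image, with corners at (425,172), (421,221), (133,177) and (140,221). I'll compare those and the head with my model's projections.

```bash
python3 - <<'E'
from h import *
s=arm.sense();f=grab_frame('wrist');c=cam(f,(s['tcp_pos'],s['orientation']))
for sx in(.19,-.045):
  for x in(.05,.092): print(sx,x,proj(c,onledge(sx,0,.25,x)).round(1))
print('jarfoot',proj(c,onledge(.105,.0,.25)).round(1))
e=np.array([0,np.cos(.25),-np.sin(.25)]);n=np.array([0,np.sin(.25),np.cos(.25)])
for y in(.013,-.013):
  for x in(-.007,.007): print('head top',y,x,proj(c,S([x,0,.15]+y*e+.013*n)).round(1))
for y in(-.06,.06): print('board',proj(c,S([.027,y,.182])).round(1),proj(c,S([.045,y,.182])).round(1))
for y in(-.05,.05): print('brk',proj(c,S([-.033,y,.178])).round(1),proj(c,S([-.027,y,.178])).round(1))
crop(f['img'],40,30,260,190,3,'pics/e_w.png')
E
```

```text
0.19 0.05 [425.6 172.7]
0.19 0.092 [420.8 222.2]
-0.045 0.05 [130.9 173.4]
-0.045 0.092 [139.4 222.8]
jarfoot [319.  198.2]
head top 0.013 -0.007 [179.1  97.6]
head top 0.013 0.007 [181.8 119.6]
head top -0.013 -0.007 [139.6  97.7]
head top -0.013 0.007 [143.  119.7]
board [ 67.2 150.5] [ 73.  176.5]
board [227.1 157.1] [229.5 186.5]
brk [64.2 54.5] [66.3 64.8]
brk [205.5  47.9] [206.6  59.6]
```

View pics/e_w.png

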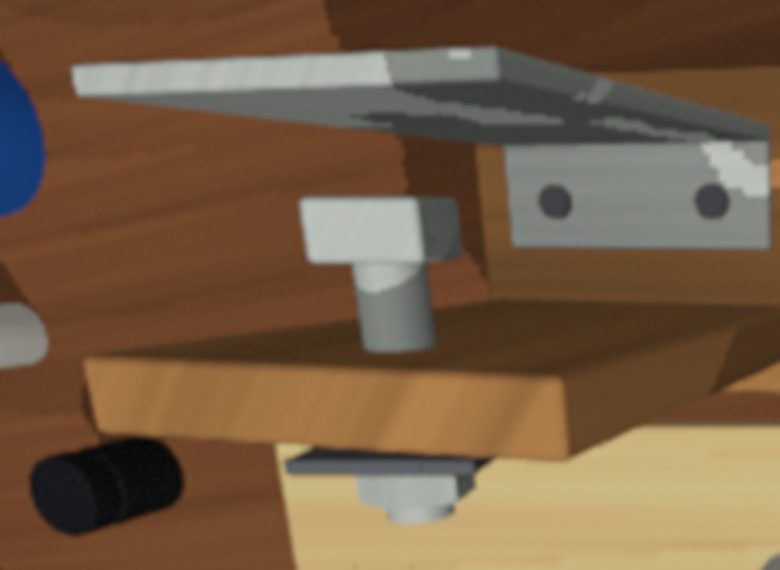

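The head, board, bracket and ledge all match within 1–2 px (about 1 mm). Next is placing the jar, feeling for contact on the way down.

```bash
python3 - <<'E'
from h import *
n=RS@np.array([0,np.sin(.25),np.cos(.25)])
arm.move_linear(onledge(.105,.016,.25),rate=.12); arm.pause(.2)
f0=arm.sense()['wrist_force']@n
for h in np.arange(.014,.0055,-.001):
    arm.move_linear(onledge(.105,h,.25),rate=.03); arm.pause(.05); s=arm.sense(); df=s['wrist_force']@n-f0
    print(round(h,4),round(s['time'],2),df.round(2),s['grip_width'])
    if df>1.5: break
f=grab_frame('wrist');cv2.imwrite('pics/f_w.png',f['img'][:,:,::-1])
E
```

```text
0.014 10.45 -0.12 0.032679787850198344
0.013 10.75 -0.27 0.03258303956198681
0.012 11.05 0.36 0.032550565054667135
0.011 11.35 2.21 0.03307547446985241
```

View pics/f_w.png

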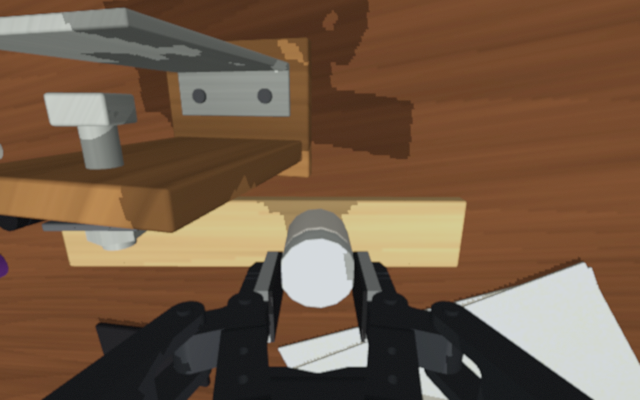

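It touches the ledge at 11 mm as expected, the jar mid-width on the ledge. Releasing.

```bash
python3 - <<'E'
from h import *
arm.grip(.060); arm.pause(.15)
f=grab_frame('wrist');cv2.imwrite('pics/g0_w.png',f['img'][:,:,::-1])
arm.move_linear(onledge(.105,.12,.25),rate=.12); s=arm.sense(); print(s['time'],s['grip_width'])
f=grab_frame('wrist');c=cam(f,(s['tcp_pos'],s['orientation']));cv2.imwrite('pics/g_w.png',f['img'][:,:,::-1])
print(proj(c,onledge(.105,.045,.25)),proj(c,onledge(.105,0,.25)))
E
```

```text
13.0417 0.05982649117769919
[317.80031273 205.11013213] [317.75776617 190.32827344]
```

View pics/g_w.png

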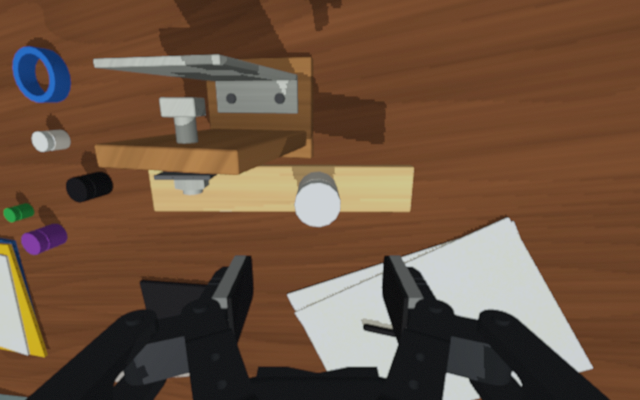

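The jar stands free at (318,204), right where predicted. Moving over the gap.

```bash
sed -i 's/return S(\[0,h\*np.sin(a)/return S([-.001,h*np.sin(a)/' h.py; python3 - <<'E'
from h import *
arm.move_linear(head(.11,.25),tool(.25),rate=.15); s=arm.sense(); print(s['time'],s['tcp_pos'],head(.11,.25))
f=grab_frame('wrist');c=cam(f,(s['tcp_pos'],s['orientation']));cv2.imwrite('pics/h_w.png',f['img'][:,:,::-1])
e=np.array([0,np.cos(.25),-np.sin(.25)]);n=np.array([0,np.sin(.25),np.cos(.25)])
for y in(.013,-.013):
  for x in(-.007,.007): print('head top',y,x,proj(c,S([x,0,.15]+y*e+.013*n)).round(1))
crop(f['img'],200,80,240,180,3.3,'pics/h_c.png')
E
```

```text
14.0917 [0.53427488 0.08984992 0.256128  ] [0.53395825 0.08951233 0.25658037]
head top 0.013 -0.007 [332.8 189.5]
head top 0.013 0.007 [332.5 205.6]
head top -0.013 -0.007 [301.4 189.5]
head top -0.013 0.007 [301.7 205.6]
```

View pics/h_w.png

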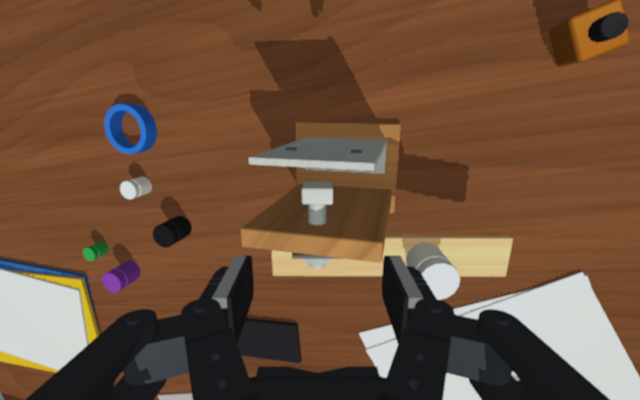

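View pics/h_c.png

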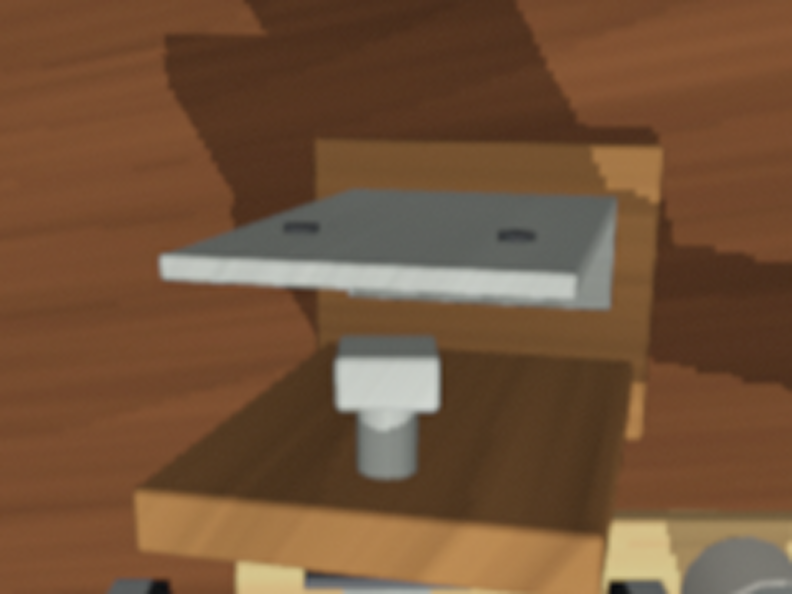

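The head top shows at columns 301.5–333.3 and rows 188–204. The prediction was columns 301.6–332.6 and rows 189.5–205.6, so I'll shift 1 mm towards the bracket. Descending with force checks.

```bash
sed -i 's/S(\[-.001,h/S([-.002,h/' h.py; python3 - <<'E'
from h import *
f0=arm.sense()['wrist_force']
for h in(.05,.02,-.005,-.020):
    arm.move_linear(head(h,.25),tool(.25),rate=.12); s=arm.sense(); d=s['wrist_force']-f0
    print(h,round(s['time'],2),d.round(2)); 
    if np.linalg.norm(d)>6: print('STOP');break
f=grab_frame('wrist');cv2.imwrite('pics/i_w.png',f['img'][:,:,::-1])
f=grab_frame('side');crop(f['img'],280,160,150,170,3.5,'pics/i_s.png')
E
```

```text
0.05 14.79 [-0.5  -0.46  0.89]
0.02 15.19 [-0.45 -0.35  1.48]
-0.005 15.55 [ 0.22 -1.15  1.61]
-0.02 15.82 [-0.73 -0.18  1.36]
```

View pics/i_w.png

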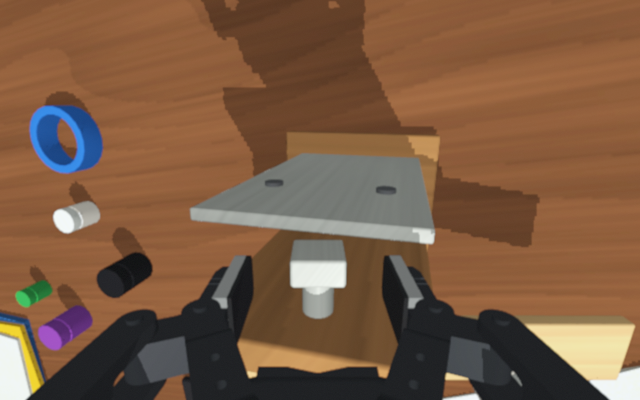

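View pics/i_s.png

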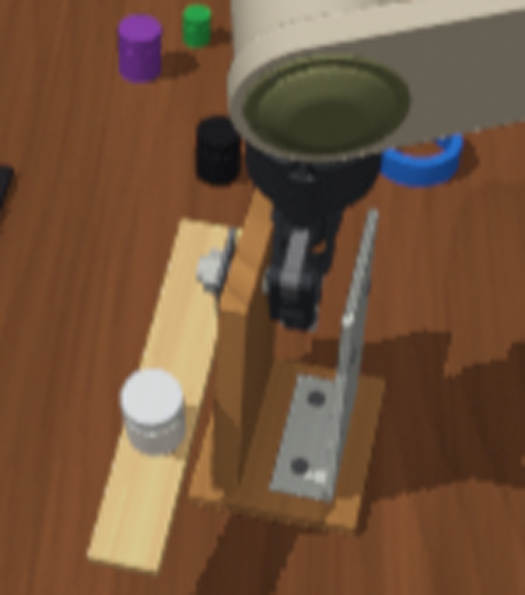

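The fingers straddle the head in the gap, nothing is touching, and the jar stands at (155,410) of the crop. Next I grip and turn in small arc steps, watching the forces.

```bash
python3 - <<'E'
from h import *
arm.grip(0.0); s=arm.sense(); print('grip',s['time'],s['grip_width'],s['wrist_force'].round(1),s['wrist_torque'].round(2))
for a in np.linspace(.25,.125,6)[1:]:
    arm.move_linear(head(-.020,a),tool(a),rate=.02); s=arm.sense()
    print(round(a,3),round(s['time'],2),round(s['grip_width'],4),s['wrist_force'].round(1),s['wrist_torque'].round(2))
    if np.linalg.norm(s['wrist_force'])>40: print('STOP');break
f=grab_frame('side');crop(f['img'],280,160,150,170,3.5,'pics/j_s.png')
E
```

```text
grip 16.3583 0.02346713453982989 [-1.4  2.4  5.8] [ 0.42  0.2  -0.06]
0.225 16.61 0.0234 [-0.9  4.1  5.4] [ 0.45  0.28 -0.1 ]
0.2 16.86 0.0233 [-1.3  4.   5.7] [ 0.4   0.23 -0.12]
0.175 17.11 0.0236 [-1.8  4.4  5.8] [ 0.38  0.2  -0.04]
0.15 17.36 0.0235 [-0.9  3.   7.4] [0.41 0.23 0.01]
0.125 17.61 0.0231 [-1.9  3.8  5.8] [ 0.41  0.26 -0.03]
```

View pics/j_s.png

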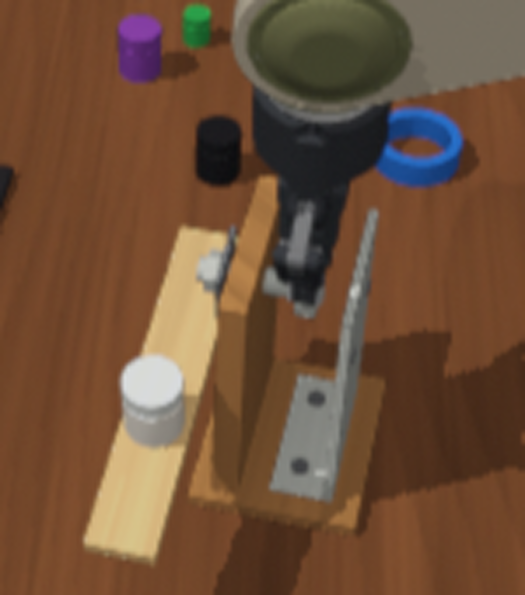

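The ledge rises with the grip (the end moved from row 565 to 550), the jar still stands and forces are low. I'll carry on to level, then measure the ledge angle.

```bash
python3 - <<'E'
from h import *
for a in np.linspace(.125,0,6)[1:]:
    arm.move_linear(head(-.020,a),tool(a),rate=.02); s=arm.sense()
    print(round(a,3),round(s['time'],2),round(s['grip_width'],4),s['wrist_force'].round(1),s['wrist_torque'].round(2))
    if np.linalg.norm(s['wrist_force'])>40: print('STOP');break
arm.pause(.5)
s=arm.sense();fs=grab_frame('side');crop(fs['img'],280,160,150,170,3.5,'pics/k_s.png')
ft=grab_frame('top');crop(ft['img'],200,170,140,100,5.7,'pics/k_t.png')
fw=grab_frame('wrist');cv2.imwrite('pics/k_w.png',fw['img'][:,:,::-1])
cw=cam(fw,(s['tcp_pos'],s['orientation']))
print(s['time'],s['wrist_force'])
for nm,c in(('side',cam(fs)),('top',cam(ft)),('wrist',cw)):
  for a in(-.06,0,.06):
    print(nm,a,*[proj(c,onledge(.19,0,a,x)).round(1) for x in(.05,.092)],*[proj(c,onledge(-.045,0,a,x)).round(1) for x in(.05,.092)])
E
```

```text
0.1 17.91 0.0235 [-1.2  3.9  5.7] [ 0.36  0.25 -0.06]
0.075 18.16 0.0232 [-1.7  3.8  6.5] [ 0.38  0.22 -0.02]
0.05 18.41 0.0233 [-0.4  3.8  6. ] [ 0.37  0.17 -0.  ]
0.025 18.66 0.023 [-0.8  2.9  6.5] [ 0.39  0.18 -0.06]
0.0 18.91 0.0231 [-1.3  2.7  6.6] [0.34 0.19 0.03]
19.4083 [-2.372433    2.67270851  6.95065823]
side -0.06 [323.6 309. ] [302.2 304.7] [348.9 230.9] [330.8 227.8]
side 0 [323.7 312.3] [302.5 308.1] [349.1 229.7] [330.9 226.6]
side 0.06 [323.9 315.4] [302.9 311.1] [349.2 228.6] [331.  225.4]
top -0.06 [209.4 208.6] [212.9 191.6] [305.7 226.1] [308.8 209.1]
top 0 [211.1 209.1] [214.6 192.2] [306.2 226.1] [309.3 209.1]
top 0.06 [213.  209.6] [216.4 192.9] [306.5 226.2] [309.6 209.1]
wrist -0.06 [653.1 337.1] [632.2 395.1] [244.9 321.5] [249.2 376.7]
wrist 0 [633.5 324.2] [614.8 380. ] [242.1 324.3] [246.6 380. ]
wrist 0.06 [614.9 312.7] [598.2 366.4] [239.4 327.2] [244.1 383.5]
```

View pics/k_s.png

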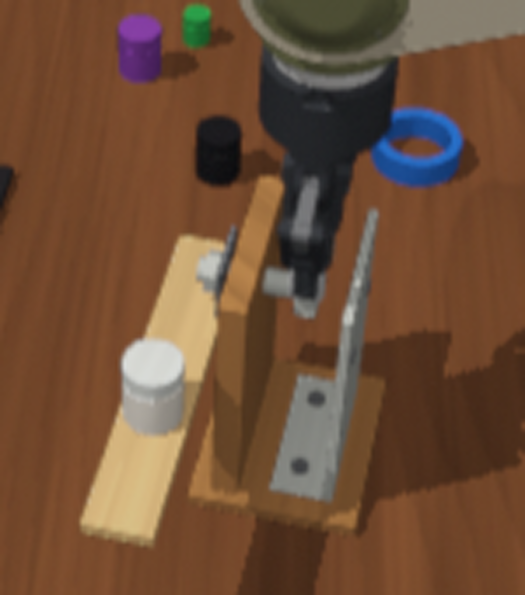

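View pics/k_t.png

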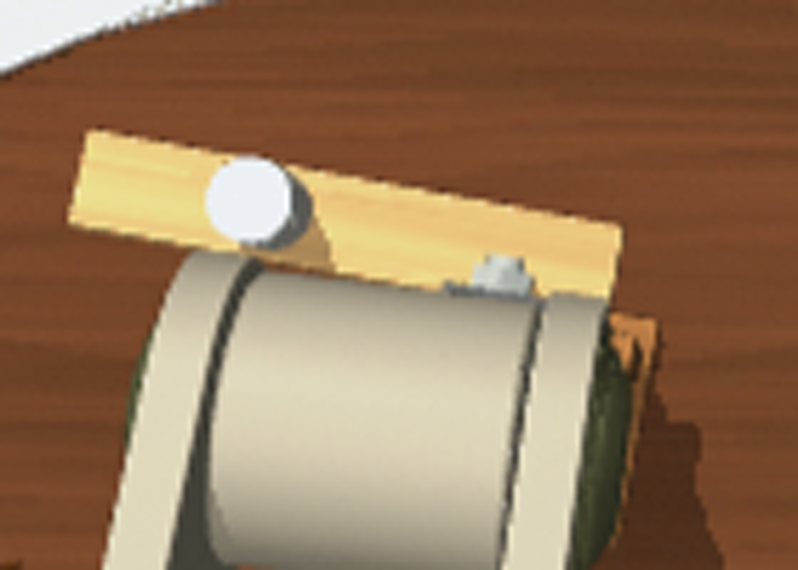

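View pics/k_w.png

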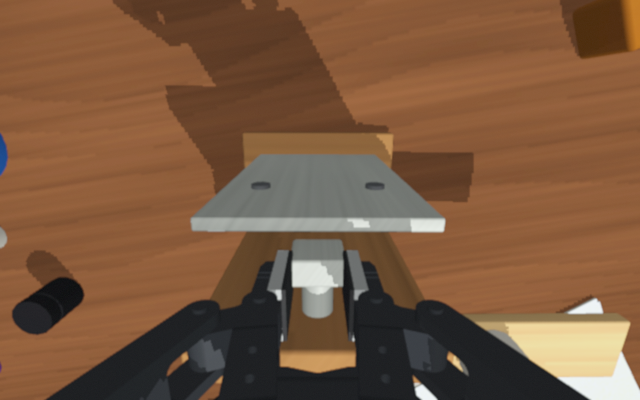

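```bash
python3 - <<'E'
from h import *
i=cv2.imread('pics/k_w.png')[:,:,::-1]; crop(i,440,290,200,110,4,'pics/l_w.png')
i=cv2.imread('pics/k_s.png')[:,:,::-1]; crop(i,60,460,120,100,6,'pics/l_s.png')
E
```

```text
(no output)
```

View pics/l_w.png

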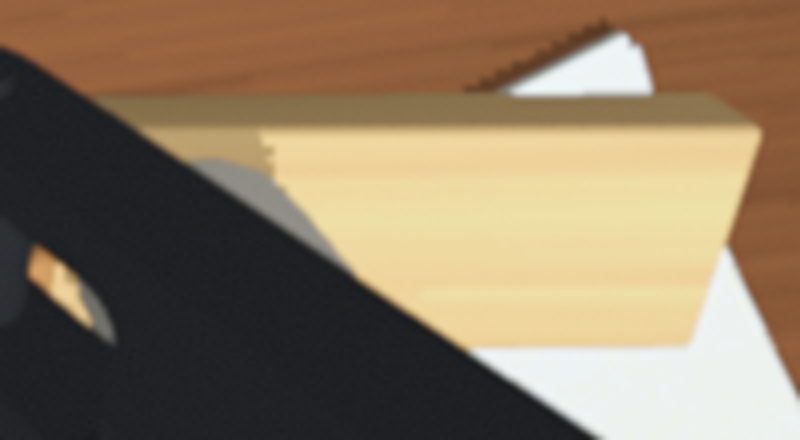

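View pics/l_s.png

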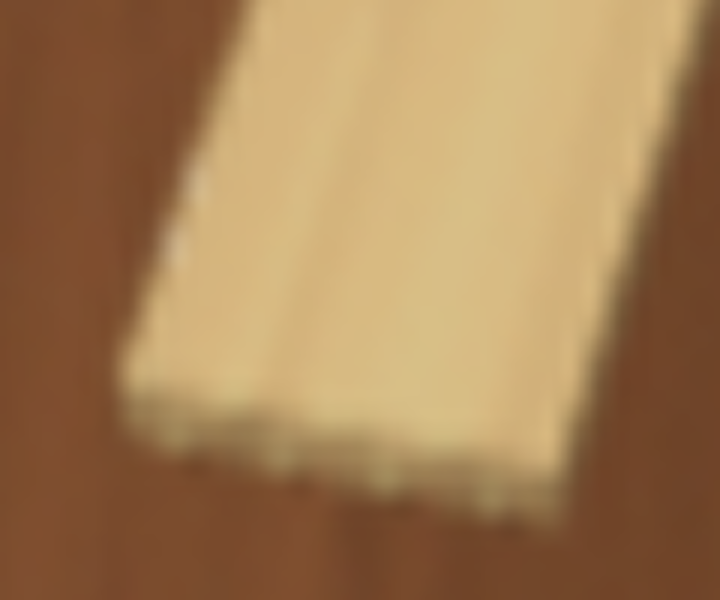

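Level estimates: wrist edge slope gives about −0.01 rad, wrist corners +0.01 and side corners +0.02. All are well inside ±0.06. One last check for stillness, then I'll hand in.

```bash
python3 - <<'E'
from h import *
a=grab_frame('side')['img'].astype(int); arm.pause(1.0); b=grab_frame('side')['img'].astype(int)
d=np.abs(a-b)[160:330,280:430]; s=arm.sense(); print('diff',d.max(),(d>15).sum(),s['time'],s['grip_width'],s['wrist_force'].round(1),np.abs(s['dq']).max())
arm.hand_in()
E
```

```text
diff 10 0 20.6583 0.023208496028408642 [-0.8  2.8  5.7] 0.001271226975385098
the job is handed in; nothing more can be done
```

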